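# Slide the sensor carriage to the marked stop

## Robot

A 6-joint arm with a two-finger parallel gripper is mounted at the origin on the work surface. World frame = base frame: x ahead of the robot, y to its left, z up, the work surface at z = 0. Lengths are in m, angles in rad, forces in N, time in s.
With the tool pointing down it reaches from about 0.25 to 0.725 m from the base axis. Payload 9.7 kg.
Tool frame: the origin (TCP) lies between the finger pads; the fingertips stand 22 mm ahead of it and the grasp point (between the pads) lies 3 mm ahead of it; z points along the fingers, y is the line along which they close (so a half turn about z gives the same grasp; the last joint's range is limited). The gripper opens to 85 mm and grips with 20 to 120 N. Pads are 22 mm wide; open, the fingers measure 114 mm over their backs; the gripper's body (76 mm by 85 mm) begins 54 mm behind the grasp point. The pads swing forward as they close: fully open they stand 13 mm farther back than shut.
Start: joints at [0, 0.087, 0.176, 1.66, 0, 1.571], TCP at [0.55, -0, 0.253] pointing down, gripper open.
Joint ranges: [-3.13, 3.13], [-0.85, 1.81], [-1.15, 1.24], [-2.2, 2.28], [-1.44, 1.52], [-3.14, 3.14]. Speed limits (rad/s): [2.22, 2.22, 2.57, 3.14, 3.14, 3.14].

## Interface

Orientations are given as [roll, pitch, yaw] about the fixed x, y, z axes, in that order (R = Rz(yaw) Ry(pitch) Rx(roll)).
In Python, from workcell import r gives the robot as it stands.
- The arm moves only by the tool step_arm, never from a script. Its argument "plan" is a list of rows, each a list of 7 numbers: the shift along the tool's x, y, z in units of 400 mm (1.0 is 400 mm), then the turn, a rotation vector about the tool's x, y, z in units of 45 degrees (1.0 is 45 degrees), then the closure, from -1 (fully open) to 1 (shut). In form: [[tx, ty, tz, ax, ay, az, claw], ...]. A call has 1 to 20 rows; each row is the pose to reach, as a shift and turn from the pose commanded when the call began, along the tool's axes at that moment; what a row does not reach only later rows make up. A row lasts 1/12 s, in which the tool goes at most 41.7 mm and 7.16 degrees, less where a joint would pass 70% of its speed; a pose out of reach is approached as far as the arm can. A call with a number of a shift or a turn outside -1 to 1 is refused whole. A call with a gripper value outside its range is refused whole. The fingers move at their own pace and stop on an object; "force" is the grip in N (left out, the last holds). Time passes only in rows, so rows that repeat a pose let the fingers close. It gives the time, the measured TCP pose, the force, the opening and the grip force at its end, in the units of the state.
- r.sense(): the state, without advancing time (a new reading comes with each control period).
- r.get_image(name): name is "scene" or "side" or "wrist"; returns a dict with "frame" (480x640x3 uint8, red, green, blue), "depth" (480x640 float32, m along the optical axis (not along the pixel's ray), 0 where there is no reading), "fx", "fy", "cx", "cy" (pixels), "R" (3x3) and "t" (3): a world point X has camera coordinates R X + t. Camera axes: x right, y down, z forward; pixel columns grow to the right and rows downward; lengths in m; the calibration is good to about 2 mm. A picture is of the moment at which its call begins.
- r.finish_job(): hands the job in; it is judged then, once.
The state is a dict: "t": time; "joints": joint angles; "joint_velocities": joint speeds; "tau": joint torques, N m; "position": TCP position; "orientation": TCP orientation; "ft_force": force on the tool from outside, world axes, zero at the start; "torque": the same for the moment, N m; "opening": opening from 0.0 (shut) to 1.0 (fully open); "gripper_force": force on a finger pad.
Only numpy, scipy, OpenCV 4.12 (cv2) and the standard library are available. Lean on these libraries where they do the work, as an engineer would, in place of code of your own. Each camera call takes 0.05 s, during which the arm holds its last target. There are 200 camera calls.

## Task

On the aluminium rail, press the ribbed steel thumb plate in the middle of the sensor carriage to free its brake, and keep it pressed while you push the carriage along the rail until it rests against the marked stop, the one topped with a round disc. Then let the plate spring up and come clear, so that the carriage stays parked against that stop. It is a job for the fingertips alone, with nothing to grasp or lift: do not force the carriage along with its brake on, and leave the other things on the bench where they are.

Things in the scene. Friction and masses are not known exactly. Their poses are not given: they have to be found in the camera images.
- rail: Fixed aluminium rail, 440 mm long, 60 mm wide, top 30 mm above the bench. Origin: middle of its underside, on the bench. It runs along its own y axis (anywhere within 0.4 rad of world y); x is across it, z up.
- carriage: Grey block on the rail, sliding along the rail's y only: 90 mm long (along the rail), 96 mm wide, deck 53 mm above the bench. Origin: middle of its underside, 31 mm above the bench; axes parallel to the rail's. A white sensor 44 mm across, top 77 mm above the bench, is fixed 74 mm to its +x side. Freed it slides with about 2 N; the brake holds it against about 12 to 17 N, also when let go.
- carriage_mid (a point): Middle of the deck, 53 mm above the bench; 57 mm horizontally from a stop's origin when the carriage touches that stop. Two lips cross the deck, 56 mm wide across the rail, 10 mm thick, inner faces 28 mm either side of this point along the rail, tops 69 mm above the bench: a fingertip on the thumb plate between them pushes the carriage by friction or by the lip ahead.
- plate_top (a point): Middle of the top of the thumb plate: flat ribbed steel, 44 mm across the rail by 52 mm along it, about 63 mm above the bench at rest (6 mm below the lip tops, 10 mm above the deck); down about 6.5 mm when fully pressed. A narrower neck joins it to its hinge on the robot's side.
- thumb_plate (a joint): Angle of the thumb plate, a lever hinged 44 mm to the -x side of its middle, axis along the rail: about -0.02 rad at rest (brake on), +0.13 fully down; 0.01 rad is 0.44 mm at the middle. Force at the middle: 5 N barely moves it, about 10 N at 0.03, 13 N at 0.065, 16 N fully down. The brake is free from about 0.05 (3 mm down); 4 to 6.5 mm down is a proper press. It springs back when let go.
- marked_stop: Fixed black clamp block across the rail, 84 mm across the rail, 24 mm along it, 50 mm high, carrying a short post with a flat round steel disc 36 mm across, top of disc 72 mm above the bench. Origin: on the bench under the middle of the block; axes parallel to the rail's. It is at either end of the rail, 130 to 170 mm from the rail's middle.
- plain_stop: The same clamp block with a bare flat top 50 mm high and no disc, on the other side of the carriage. Origin as for the marked stop.
- detector: Bystander: loose white rounded square box 70 x 70 x 26 mm, origin under its middle.
- jar: Bystander: loose amber glass jar 48 mm across, 65 mm high, origin under its middle.
- fitting: Bystander: loose round stepped brass fitting 32 mm across, 34 mm high, origin under its middle.
Not all that is in view belongs to the job. What is shaped like the marked_stop but red is not meant.

How it is judged:
On the way, in this order (a step that is already met when the one before it is completed fails the run):
1. the thumb plate is pressed by at least about 2.5 mm while the carriage still stands within 10 mm of its start (value of joint thumb_plate above 0.04 rad and distance of carriage_mid from where it was at the start of the episode below 0.01 m), for 0.05 s.
2. the carriage reaches the marked stop (within 3 mm) with the plate still pressed by about 2 mm or more (value of joint thumb_plate above 0.025 rad and horizontal distance between carriage_mid and marked_stop below 0.06 m), for 0.05 s.
At the end, for the whole second after the job is handed in: The carriage is at rest within 3 mm of touching the marked stop (its middle less than 60 mm horizontally from the stop's origin), the thumb plate is up again (its joint below 0.005 rad, about 1 mm) and the detector, jar and fitting are within 15 mm of where they stood (horizontal distance between carriage_mid and marked_stop below 0.06 m and value of joint thumb_plate below 0.005 rad and linear speed of carriage below 0.005 m/s and distance of each of detector, jar, fitting from where it was at the start of the episode below 0.015 m).
It fails at once if the carriage is forced along with its brake on (pushed with more than 8 N and moving while the plate is up) (value of joint thumb_plate below 0.01 rad and linear speed of carriage above 0.01 m/s and contact force between the fingers and carriage above 8 N).
It fails at once if a bystander is knocked, moved or lifted (more than 15 mm) (distance of any of detector, jar, fitting from where it was at the start of the episode above 0.015 m).
It also fails if it takes over 32 s, if anything falls off the work surface, if the arm or the gripper's body presses on something with over 40 N, if the wrist force passes 120 N, or if a joint passes its speed limit or range.

## Working session

There is one attempt and no reset: what is moved stays moved. The work goes in short steps, Python scripts to look and compute and a tool call to move; the robot and the scene stay as the last step left them, time stands still between calls to the robot, and variables do not carry over. Pictures are saved under pics/ and viewed, at most 10 in all, crops included, and the job is handed in when it is done.

Besides the shell and the picture viewer there is one more tool, called as a command line: name --pt "numbers of a row" for each row, then --argument value for the rest. step_arm: Moves the arm, as the interface text tells. Its arguments: {"type":"object","properties":{"plan":{"type":"array"},"force":{"type":"number"}},"required":["plan"]}

```bash
mkdir -p pics; cat > h.py <<'E'
import numpy as np, cv2
from workcell import r
def grab(n,tag):
    d=r.get_image(n); np.savez(f'pics/{tag}.npz',**d)
    cv2.imwrite(f'pics/{tag}.png',d['frame'][:,:,::-1]); return d
def load(tag): return dict(np.load(f'pics/{tag}.npz'))
def px(d,u,v,z=None):
    R,t=d['R'],d['t']; ray=R.T@np.array([(u-d['cx'])/d['fx'],(v-d['cy'])/d['fy'],1.]); c=-R.T@t
    if z is None: s=float(d['depth'][int(round(v)),int(round(u))])
    else: s=(z-c[2])/ray[2]
    return c+s*ray
E
python3 - <<'E'
from h import *
for n in ('scene','side','wrist'):
    d=grab(n,n+'0'); print(n,-d['R'].T@d['t'],d['R'][2])
s=r.sense(); print(s['t'],s['position'],s['orientation'],s['opening'],s['ft_force'])
E
```

```text
scene [1.30537233 0.07916883 0.61879273] [-0.80146052  0.01289638 -0.59790862]
side [0.15186282 0.53419395 0.79465076] [ 0.41929626 -0.49851281 -0.75873291]
wrist [0.54966261 0.06622238 0.37402746] [-0.00154237 -0.25914172 -0.96583808]
0.15 [5.49846040e-01 1.65842034e-05 2.52744160e-01] [-3.14055706e+00 -4.10028454e-05  1.57080388e+00] 1.0046408279389667 [-0.09978454 -0.08724584 -0.3956537 ]
```

View pics/scene0.png

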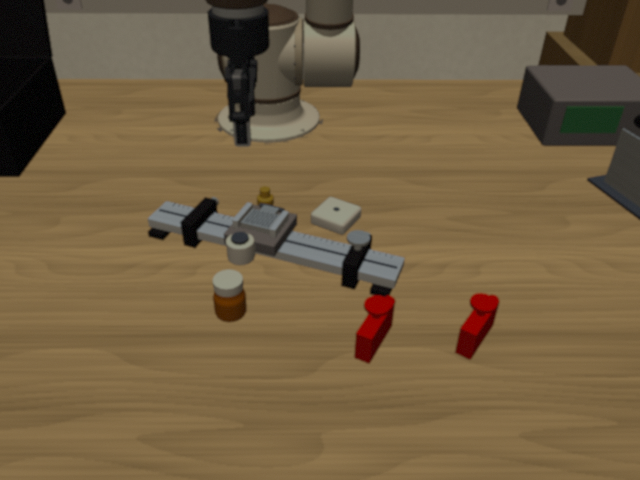

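View pics/side0.png

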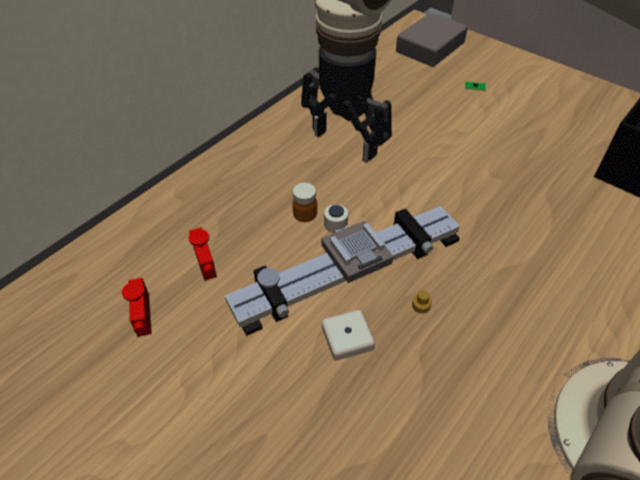

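View pics/wrist0.png

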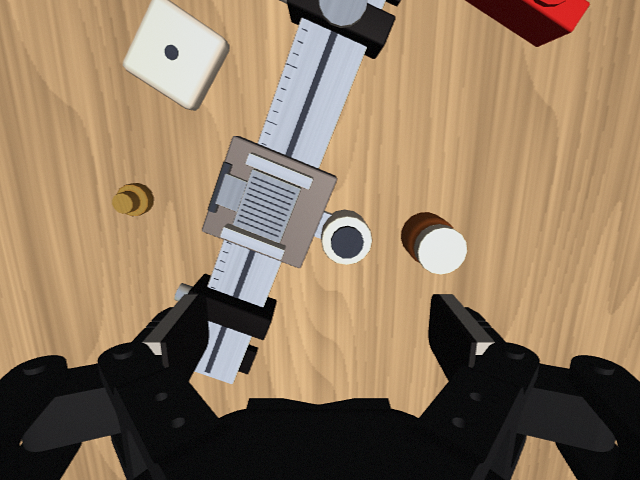

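The scene view shows the carriage plate at (262,218), the black stop with a disc at (358,240), the plain stop at (200,220) and red decoys at (375,325) and (478,322). In the side view the plate is at (357,246) and the disc at (268,277). In the wrist view the plate is at (266,206) and the disc at (342,5).

Candidates for the marked stop are the black one with the disc (scene 358,240), the plain black one (200,220) and the two red ones. I choose the black one with the disc and check it in a close crop.

```bash
python3 - <<'E'
from h import *
w=load('wrist0')['frame'][:,:,::-1]; s=load('side0')['frame'][:,:,::-1]
a=cv2.resize(w[130:280,190:390],None,fx=4,fy=4,interpolation=cv2.INTER_CUBIC); cv2.imwrite('pics/c1.png',a)
b=cv2.resize(s[200:340,220:420],None,fx=4,fy=4,interpolation=cv2.INTER_CUBIC); cv2.imwrite('pics/c2.png',b)
E
```

```text
(no output)
```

View pics/c1.png

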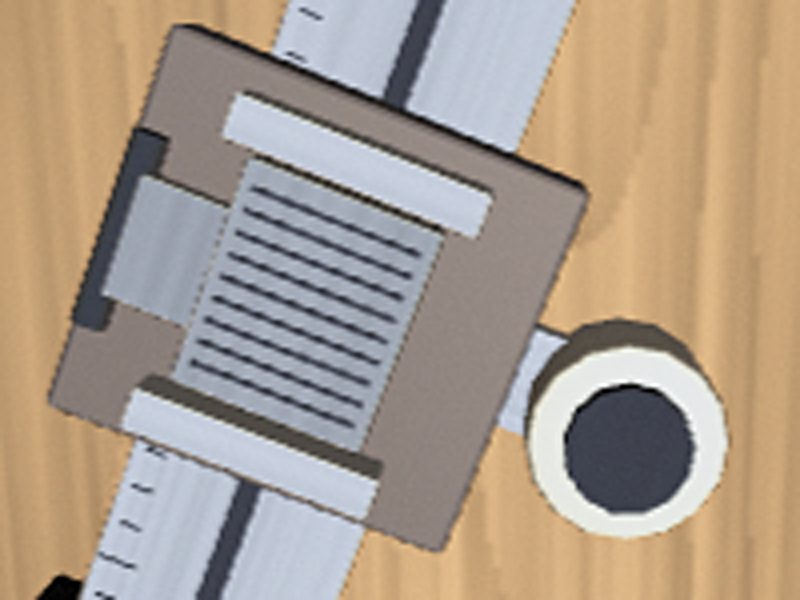

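View pics/c2.png

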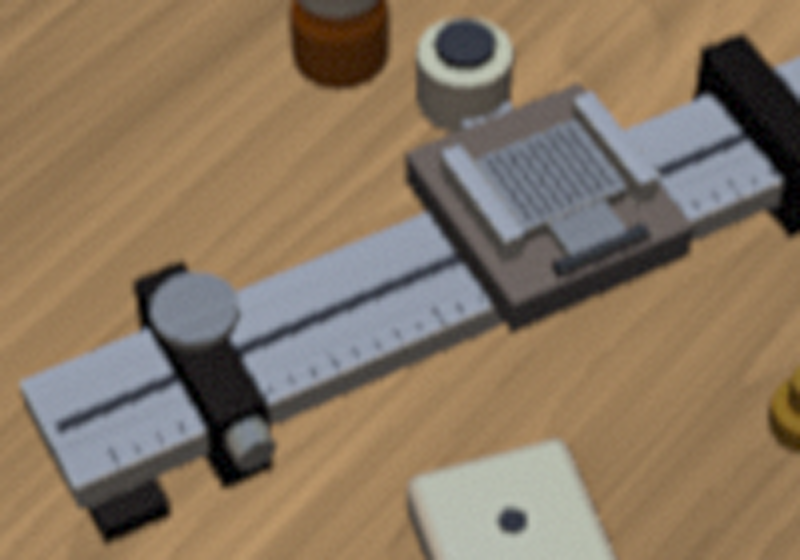

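The crops confirm the choice: a black clamp with a grey disc at side pixel (268.5,277). The deck corners are clear in both views. Now I triangulate.

```bash
python3 - <<'E'
from h import *
w=load('wrist0');s=load('side0');c=load('scene0')
def tri(obs):
    A=[]
    for d,u,v in obs:
        P=np.array([[d['fx'],0,d['cx']],[0,d['fy'],d['cy']],[0,0,1]])@np.c_[d['R'],d['t']]
        A+= [u*P[2]-P[0],v*P[2]-P[1]]
    x=np.linalg.svd(np.array([a/np.linalg.norm(a[:3]) for a in A]))[2][-1]; return x[:3]/x[3]
W=lambda p:(w,190+p[0]/4-.4,130+p[1]/4-.4)
S=lambda p:(s,220+p[0]/4-.4,200+p[1]/4-.4)
dw=[(178,25),(585,187),(437,550),(50,402)]; ds=[(512,312),(408,158),(580,88),(690,238)]
# wrist far(+y)left(-x) = side near-left... 
T=[tri([W(a),S(b)]) for a,b in zip(dw,ds)]
for x in T: print('corner',x.round(4))
print('deck mid',np.mean(T,0).round(4))
k=np.mean([px(*W(a),z=.053) for a in dw],0);print('wrist z53 mid',k.round(4), 'side',np.mean([px(*S(a),z=.053) for a in ds],0).round(4))
ax=np.array([px(*W(a),z=.053) for a in dw]); e=(ax[0]-ax[3]+ax[1]-ax[2])/2; yaw=np.arctan2(-e[0],e[1]);print('len',np.linalg.norm(e),'rail yaw',yaw)
pl=[(250,160),(443,233),(363,450),(175,378)];print('plate mid wrist z63',np.mean([px(*W(a),z=.063) for a in pl],0).round(4),'depth',px(*W((309,305))).round(4))
print('disc tri',tri([S((194,308)),(c,358,239)]).round(4),'z72 side',px(*S((194,308)),z=.072).round(4),'scene',px(c,358,239,z=.072).round(4),'depth',px(*S((194,308))).round(4))
for n,u,v in(('det',171,52),('fit',133,200),('jar',441,250),('sens',347,241)):print(n,px(w,u,v).round(3))
E
```

```text
corner [0.4779 0.0707 0.0484]
corner [0.5641 0.0361 0.0519]
corner [ 0.5313 -0.047   0.0507]
corner [ 0.4441 -0.0113  0.0471]
deck mid [0.5044 0.0121 0.0495]
wrist z53 mid [0.5048 0.0123 0.053 ] side [0.503  0.0151 0.053 ]
len 0.08863864338027411 rail yaw -0.38532849821748144
plate mid wrist z63 [0.505  0.0119 0.063 ] depth [0.5054 0.0126 0.0638]
disc tri [0.5699 0.1647 0.0685] z72 side [0.5678 0.166  0.072 ] scene [0.5748 0.1645 0.072 ] depth [0.5672 0.1665 0.073 ]
det [0.423 0.14  0.029]
fit [0.376 0.013 0.032]
jar [ 0.656 -0.026  0.066]
sens [ 0.573 -0.014  0.079]
```

step_arm --pt "0.043 -0.091 0.1 0 0 0.49 1" --pt "0.043 -0.091 0.1 0 0 0.49 1" --pt "0.043 -0.091 0.1 0 0 0.49 1" --pt "0.043 -0.091 0.1 0 0 0.49 1" --pt "0.043 -0.091 0.2 0 0 0.49 1" --pt "0.043 -0.091 0.2 0 0 0.49 1" --pt "0.043 -0.091 0.3 0 0 0.49 1" --pt "0.043 -0.091 0.34 0 0 0.49 1" --pt "0.043 -0.091 0.37 0 0 0.49 1" --pt "0.043 -0.091 0.37 0 0 0.49 1" --pt "0.043 -0.091 0.37 0 0 0.49 1" --pt "0.043 -0.091 0.37 0 0 0.49 1" --force 40

```text
t: 1.15
position: [0.5146, 0.0172, 0.1073]
orientation: [3.139, -0.001, 1.187]
ft_force: [0.3, 1.3, 0.4]
opening: 0.005
gripper_force: 0.0
```

```bash
python3 - <<'E'
from h import *
d=grab('wrist','wrist1'); grab('scene','scene1'); s=r.sense(); print(s['t'],s['position'],s['orientation'],s['opening'],s['ft_force'])
a=cv2.resize(load('side0')['frame'][:1],(8,8))
sc=load('scene1')['frame'][130:290,170:340,::-1]
cv2.imwrite('pics/c3.png',np.hstack([cv2.resize(d['frame'][:,:,::-1],(400,300)),cv2.resize(sc,(319,300),interpolation=cv2.INTER_CUBIC)]))
E
```

```text
1.25 [0.51451998 0.01722097 0.10705271] [ 3.13934232e+00 -9.84770106e-04  1.18636679e+00] -0.0012795337439017813 [ 0.06305839  0.37283639 -0.64622379]
```

View pics/c3.png

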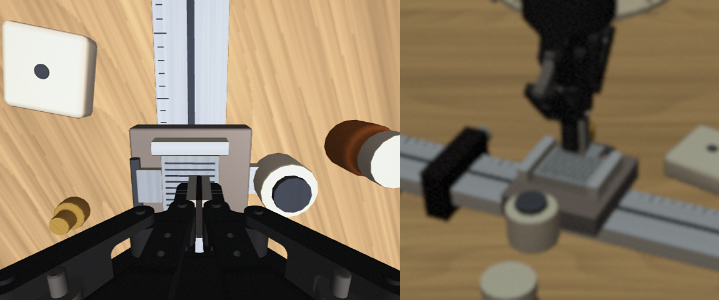

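The rail now runs vertically in the wrist view, so the tool is aligned with it. The tips are over the plate, just right of its middle at about (200,190). I descend in small steps and watch the force.

step_arm --pt "0 0 0.02 0 0 0 1" --pt "0 0 0.04 0 0 0 1" --pt "0 0 0.05 0 0 0 1" --pt "0 0 0.05 0 0 0 1" --pt "0 0 0.05 0 0 0 1"

```text
t: 1.67
position: [0.5132, 0.0172, 0.0849]
orientation: [-3.141, 0.0, 1.186]
ft_force: [-0.3, -0.3, -1.1]
opening: 0.0
gripper_force: 0.0
```

step_arm --pt "0 0 0.005 0 0 0 1" --pt "0 0 0.005 0 0 0 1" --pt "0 0 0.005 0 0 0 1"

```text
t: 1.92
position: [0.5138, 0.0171, 0.0837]
orientation: [3.141, -0.0, 1.186]
ft_force: [-1.2, -1.2, 3.3]
opening: -0.001
gripper_force: 1.8
```

step_arm --pt "0 0 0.005 0 0 0 1" --pt "0 0 0.005 0 0 0 1" --pt "0 0 0.005 0 0 0 1"

```text
t: 2.17
position: [0.5142, 0.017, 0.0823]
orientation: [3.14, -0.0, 1.186]
ft_force: [-0.4, -1.7, 8.6]
opening: 0.002
gripper_force: 4.1
```

step_arm --pt "0 0 0.005 0 0 0 1" --pt "0 0 0.005 0 0 0 1" --pt "0 0 0.005 0 0 0 1"

```text
t: 2.42
position: [0.5147, 0.017, 0.0808]
orientation: [3.138, -0.001, 1.186]
ft_force: [0.8, -2.8, 11.2]
opening: -0.002
gripper_force: 5.4
```

step_arm --pt "0 0 0.004 0 0 0 1" --pt "0 0 0.004 0 0 0 1" --pt "0 0 0.004 0 0 0 1"

```text
t: 2.67
position: [0.5151, 0.017, 0.0795]
orientation: [3.138, -0.001, 1.186]
ft_force: [1.5, -1.8, 12.9]
opening: -0.003
gripper_force: 6.1
```

step_arm --pt "0 0 0.003 0 0 0 1" --pt "0 0 0.003 0 0 0 1" --pt "0 0 0.003 0 0 0 1"

```text
t: 2.92
position: [0.5154, 0.0169, 0.0786]
orientation: [3.137, -0.001, 1.186]
ft_force: [1.5, -2.2, 12.5]
opening: -0.004
gripper_force: 6.5
```

The plate is about 5.5 mm down at about 13 N, a proper press. Now a first part of the push along the rail.

step_arm --pt "0.005 0 0 0 0 0 1" --pt "0.01 0 0 0 0 0 1" --pt "0.02 0 0 0 0 0 1" --pt "0.03 0 0 0 0 0 1" --pt "0.04 0 0 0 0 0 1" --pt "0.05 0 0 0 0 0 1" --pt "0.05 0 0 0 0 0 1" --pt "0.05 0 0 0 0 0 1"

```text
t: 3.58
position: [0.5231, 0.0361, 0.0787]
orientation: [3.137, -0.003, 1.186]
ft_force: [2.8, -0.4, 12.1]
opening: -0.002
gripper_force: 6.4
```

```bash
python3 - <<'E'
from h import *
d=grab('side','side2'); grab('wrist','wrist2');s=r.sense(); print(s['t'],s['position'],s['ft_force'])
a=d['frame'][180:340,210:430,::-1]
cv2.imwrite('pics/c4.png',cv2.resize(a,None,fx=3.6,fy=3.6,interpolation=cv2.INTER_CUBIC))
E
```

```text
3.6833 [0.5230651  0.03608734 0.07871626] [ 2.08475612  0.51069856 12.45258996]
```

View pics/c4.png

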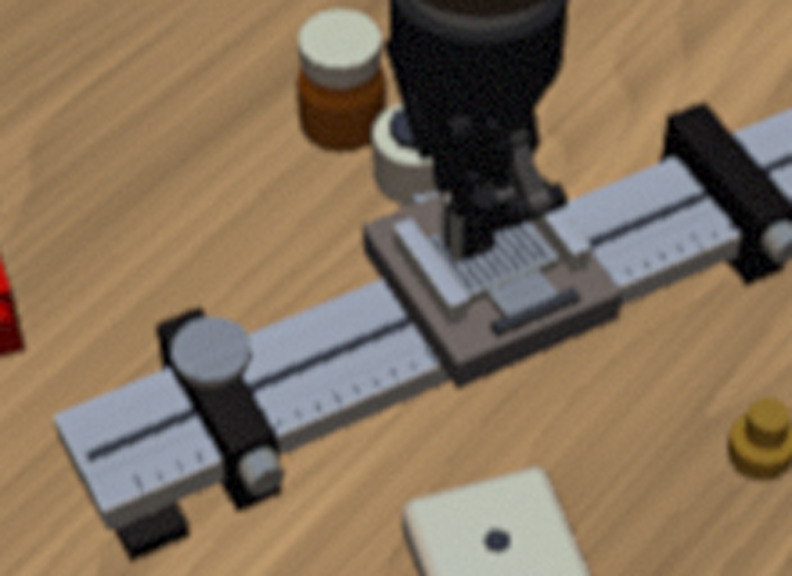

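The carriage follows by friction: its near deck corner moved from side pixel (348,278) to (338,286), and the stop is clear ahead. I continue.

step_arm --pt "0.01 0 0 0 0 0 1" --pt "0.02 0 0 0 0 0 1" --pt "0.035 0 0 0 0 0 1" --pt "0.05 0 0 0 0 0 1" --pt "0.065 0 0 0 0 0 1" --pt "0.08 0 0 0 0 0 1" --pt "0.095 0 0 0 0 0 1" --pt "0.11 0 0 0 0 0 1" --pt "0.125 0 0 0 0 0 1" --pt "0.14 0 0 0 0 0 1" --pt "0.155 0 0 0 0 0 1" --pt "0.165 0 0 0 0 0 1" --pt "0.175 0 0 0 0 0 1" --pt "0.18 0 0 0 0 0 1" --pt "0.18 0 0 0 0 0 1" --pt "0.18 0 0 0 0 0 1"

```text
t: 5.02
position: [0.5501, 0.103, 0.0788]
orientation: [3.137, -0.003, 1.186]
ft_force: [2.3, 1.2, 12.6]
opening: 0.004
gripper_force: 6.4
```

step_arm --pt "0.005 0 0 0 0 0 1" --pt "0.01 0 0 0 0 0 1" --pt "0.015 0 0 0 0 0 1" --pt "0.02 0 0 0 0 0 1" --pt "0.025 0 0 0 0 0 1" --pt "0.03 0 0 0 0 0 1" --pt "0.035 0 0 0 0 0 1" --pt "0.035 0 0 0 0 0 1"

```text
t: 5.68
position: [0.5553, 0.1157, 0.0788]
orientation: [3.137, -0.002, 1.186]
ft_force: [4.2, -1.3, 12.1]
opening: -0.003
gripper_force: 6.5
```

step_arm --pt "0.004 0 0 0 0 0 1" --pt "0.008 0 0 0 0 0 1" --pt "0.012 0 0 0 0 0 1" --pt "0.012 0 0 0 0 0 1"

```text
t: 6.02
position: [0.5565, 0.119, 0.0784]
orientation: [3.137, 0.0, 1.185]
ft_force: [0.6, -7.9, 12.9]
opening: -0.0
gripper_force: 6.7
```

Resistance along the rail has risen to about 8 N, which suggests contact with the stop. I press on a little and look.

step_arm --pt "0.004 0 0 0 0 0 1" --pt "0.006 0 0 0 0 0 1" --pt "0.006 0 0 0 0 0 1"

```text
t: 6.27
position: [0.5571, 0.1211, 0.0783]
orientation: [3.138, 0.001, 1.185]
ft_force: [0.4, -7.9, 13.1]
opening: -0.004
gripper_force: 6.7
```

```bash
python3 - <<'E'
from h import *
d=grab('side','side3'); s=r.sense(); print(s['t'],s['position'],s['ft_force'])
a=d['frame'][220:350,220:400,::-1]
cv2.imwrite('pics/c5.png',cv2.resize(a,None,fx=4.4,fy=4.4,interpolation=cv2.INTER_CUBIC))
E
```

```text
6.3167 [0.55714132 0.12104018 0.07827384] [-0.97102756 -7.3950512  13.41588634]
```

View pics/c5.png

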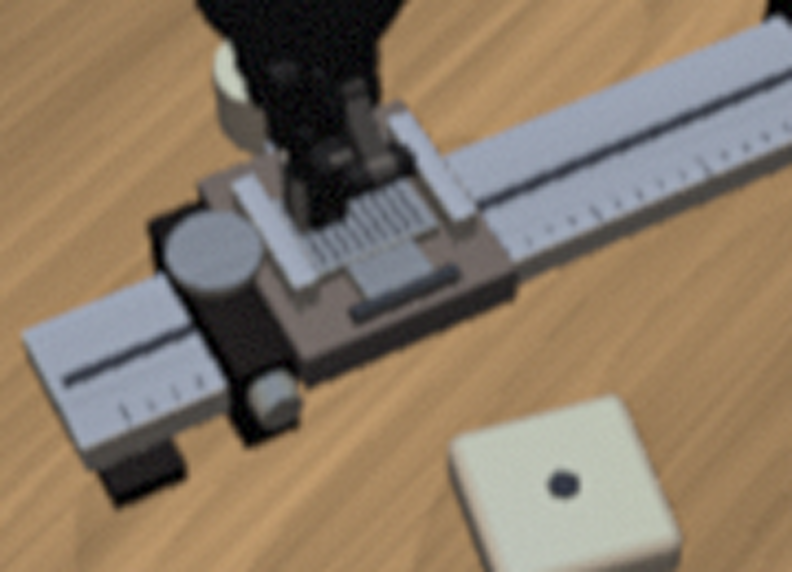

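The carriage is flush against the disc-topped stop, with no gap around crop pixel (290,360), and the tip has begun to slip on the plate at constant force. I lift straight up.

step_arm --pt "0 0 -0.005 0 0 0 1" --pt "0 0 -0.01 0 0 0 1" --pt "0 0 -0.015 0 0 0 1" --pt "0 0 -0.02 0 0 0 1" --pt "0 0 -0.04 0 0 0 1" --pt "0 0 -0.08 0 0 0 1" --pt "0 0 -0.15 0 0 0 1" --pt "0 0 -0.2 0 0 0 1" --pt "0 0 -0.2 0 0 0 1" --pt "0 0 -0.2 0 0 0 1" --pt "0 0 -0.2 0 0 0 1"

```text
t: 7.23
position: [0.5559, 0.1222, 0.1559]
orientation: [-3.141, 0.0, 1.186]
ft_force: [0.2, -0.1, -0.2]
opening: 0.004
gripper_force: 0.0
```

```bash
python3 - <<'E'
from h import *
d=grab('side','side4'); s=r.sense(); print(s['t'],s['position'],s['ft_force'])
a=d['frame'][220:350,220:400,::-1]
cv2.imwrite('pics/c6.png',cv2.resize(a,None,fx=4.4,fy=4.4,interpolation=cv2.INTER_CUBIC))
E
```

```text
7.2833 [0.55567748 0.12211035 0.15537814] [-0.54012861 -0.59036962 -0.38600432]
```

View pics/c6.png

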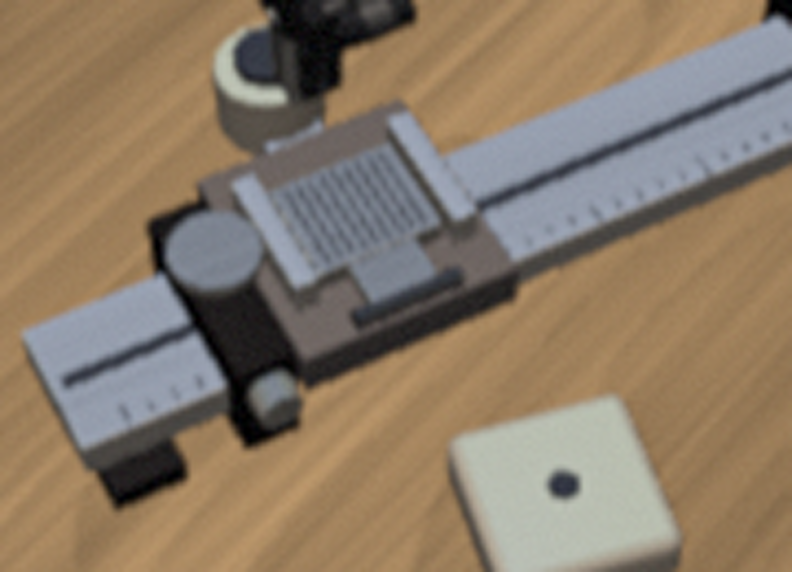

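The carriage has not moved (its corner is still at crop pixel (305,383)), it sits against the stop, the plate is up and the gripper is clear. I hand in.

```bash
python3 -c "
from workcell import r
print(r.finish_job())"
```

```text
the job is handed in; nothing more can be done
None
```

The job is handed in: the last picture shows the carriage parked against the disc-topped stop, the thumb plate up and the gripper clear; the hand-in call returned no verdict.

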